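# Turn the stitching kit round onto the other rack

### The arm

A 6-joint arm with a two-finger parallel gripper is mounted at the origin on a cart in front of the work surface, level with it; the furniture and walls round the work are solid. World frame = base frame: x ahead of the robot, y to its left, z up, the work surface at z = 0. Lengths are in mm, angles in rad, forces in N, time in s.
With the tool pointing down it reaches from about 300 to 875 mm from the base axis. Payload 6.4 kg.
Tool frame: the origin (TCP) lies midway between the tips of the shut fingers; the grasp point (between the pads) lies 19 mm behind it; z points along the fingers, y is the line along which they close (so a half turn about z gives the same grasp; the last joint's range is limited). The gripper opens to 85 mm and grips with 20 to 120 N. Pads are 22 mm wide; open, the fingers measure 114 mm over their backs; the gripper's body (76 mm by 85 mm) begins 54 mm behind the grasp point. The pads swing forward as they close: fully open they stand 13 mm farther back than shut.
Start: joints at [-0.206, 0.181, 1.607, -0, 1.354, -0.206], TCP at [575.014, 0.015, 231.288] pointing down, gripper open.
Joint ranges: [-2.99, 2.99], [-0.89, 2.07], [0.3, 2.58], [-1.14, 4.28], [0, 2.63], [-3.12, 3.12]. Speed limits (rad/s): [2.57, 2.57, 3.01, 3.14, 3.14, 3.14].

### API

Orientations are given as [roll, pitch, yaw] about the fixed x, y, z axes, in that order (R = Rz(yaw) Ry(pitch) Rx(roll)).
In Python, from bench import monitor, camera, job gives the robot as it stands.
- The arm moves only by the tool move_arm, never from a script. Its argument "plan" is a list of rows, each a list of 3 entries, a list of its own where there are three numbers: the turn, a rotation vector about the tool's x, y, z in rad, then the shift along the tool's x, y, z in cm, then the finger opening in cm, from 0 to 8.54. In form: [[[rx, ry, rz], [dx, dy, dz], claw], ...]. A call has exactly 10 rows; each row shifts and turns the commanded pose from where the row before left it, along the tool's axes as they then stand; what a row does not reach is not made up. A row lasts 1/8 s, in which the tool goes at most 62.5 mm and 10.7 degrees, less where a joint would pass 70% of its speed; a pose out of reach is approached as far as the arm can. A call is refused whole if a number of a shift passes 6.25 or a number of a turn 0.188, either way. A call with a gripper value outside its range is refused whole. The fingers move at their own pace and stop on an object; "squeeze" is the grip in N (left out, the last holds). Time passes only in rows, so rows that do not move let the fingers close, or fill a call up. It gives the time, the measured TCP pose, the force, the opening and the grip force at its end, in the units of the state.
- monitor.sense(): the state, without advancing time (a new reading comes with each control period).
- camera(name): name is "scene" or "side" or "wrist"; returns a dict with "image" (480x640x3 uint8, red, green, blue), "fx", "fy", "cx", "cy" (pixels), "eye" and "attitude" of the camera in the world; the wrist camera has in their place "hand_eye" (4x4, takes a point from camera to tool coordinates, whose origin is the TCP and whose axes are the flange's). Camera axes: x right, y down, z forward; pixel columns grow to the right and rows downward; lengths in mm; the calibration is good to about 2 mm. A picture is of the moment at which its call begins: read the wrist's pose just before it. There is no depth.
- job.finish_job(): hands the job in; it is judged then, once.
The state is a dict: "clock": time; "qpos": joint angles; "qvel": joint speeds; "joint_efforts": joint torques, N m; "eef_pos": TCP position; "ee_rot": TCP orientation; "wrist_force": force on the tool from outside, world axes, zero at the start; "wrist_torque": the same for the moment, N m; "width": finger opening in mm; "finger_force": force on a finger pad.
Only numpy, scipy, OpenCV 4.12 (cv2) and the standard library are available. Lean on these libraries where they do the work, as an engineer would, in place of code of your own. Each camera call takes 0.05 s, during which the arm holds its last target. There are 200 camera calls.

### The job

Move the stitching kit - the red, the natural and the blue thread spool and the block of beeswax - from the coloured trays of the dark wooden rack to the empty green rack, one to a bay and in reverse order: seen from the robot, what stood leftmost goes into the rightmost bay, the next one into the bay beside it, and so on, so that a colleague sitting opposite finds the usual order. Stand each one flat in the middle of its bay, spools upright, and do not disturb the dye bottle or the glue pot.

Things in the scene. Friction and masses are not known exactly. Their poses are not given: they have to be found in the camera images.
- red_spool: loose spool of red thread with black flanges, standing upright, 45 mm high, 50 mm across the round flanges (grip across these; it is solid over its whole height), 60 g. Origin: centre of its underside box, at floor level; the spool's round axis is at x = -3 mm, y = 3 mm in its own frame. z is up along the axis.
- natural_spool: loose spool of cream thread with wooden flanges, standing upright, 51 mm high, 56 mm across the round flanges (grip across these; it is solid over its whole height), 60 g. Origin: centre of its underside box, at floor level; the spool's round axis is at x = -1 mm, y = 3 mm in its own frame. z is up along the axis.
- blue_spool: loose spool of blue thread with white flanges, standing upright, 57 mm high, 44 mm across the round flanges (grip across these; it is solid over its whole height), 60 g. Origin: centre of its underside box, at floor level; the spool's round axis is at x = -4 mm, y = 3 mm in its own frame. z is up along the axis.
- wax_block: loose yellow beeswax block lying flat, 35 mm (its x) by 52 mm (its y) by 17 mm high, 30 g. Origin: centre of its underside. Grip across the 35 mm, along its x; in the tray this is at most 0.3 rad off the old rack's x.
- red_tray: fixed square red tray on the old rack, 82x82 mm, walls 3 mm thick, rim 4 mm above its inner floor; the red spool stands in it at the start, and the tray stays where it is and so marks the old place. Its origin is the centre of the tray's underside, 3 mm below its inner floor; the inner floor is 15 mm above the table. Axes parallel to the old rack's.
- natural_tray: fixed square white tray on the old rack, 82x82 mm, walls 3 mm thick, rim 4 mm above its inner floor; the natural (cream) spool stands in it at the start, and the tray stays where it is and so marks the old place. Its origin is the centre of the tray's underside, 3 mm below its inner floor; the inner floor is 15 mm above the table. Axes parallel to the old rack's.
- blue_tray: fixed square blue tray on the old rack, 82x82 mm, walls 3 mm thick, rim 4 mm above its inner floor; the blue spool stands in it at the start, and the tray stays where it is and so marks the old place. Its origin is the centre of the tray's underside, 3 mm below its inner floor; the inner floor is 15 mm above the table. Axes parallel to the old rack's.
- wax_tray: fixed square yellow tray on the old rack, 82x82 mm, walls 3 mm thick, rim 4 mm above its inner floor; the beeswax block stands in it at the start, and the tray stays where it is and so marks the old place. Its origin is the centre of the tray's underside, 3 mm below its inner floor; the inner floor is 15 mm above the table. Axes parallel to the old rack's.
- old_rack: fixed dark wooden rail, 84 (x) by 366 (y) by 12 mm high, under the four coloured trays; the nearer or the farther of the two racks. Origin: centre of its underside, on the table; x across the row, away from the robot, y along it to the robot's left (yaw within 0.15 rad of the world's). Tray centres at y = -126, -42, 42, 126 mm, x = 0; which tray is where differs each time.
- new_rack: fixed green board, 84 (x) by 366 mm (y), bright lips round four empty bays. Origin: centre of its underside, on the table; axes as the old rack's, yaw its own, within 0.15 rad. Bay centres at y = -126, -42, 42, 126 mm, x = 0; bays 76 (x) by 78 mm (y) inside, floor 15 mm above the table, lips 4 mm above the floor. What was at y on the old rack belongs at -y here.
- dye_bottle: loose brown dye bottle, 40 mm across and 95 mm high, to the left of the racks; a bystander. Origin: centre of its underside.
- glue_pot: loose white glue pot with a red lid, 63 mm across and 78 mm high, to the right of the racks; a bystander. Origin: centre of its underside.
Not all that is in view belongs to the job. What is shaped like the blue_spool but pink is not meant.

How it is judged (in metres and radians):
At the end, for the whole second after the job is handed in: Each of the four things stands on the floor of its bay of the green rack, in the reverse of the order in which they stood on the wooden rack: origin within 15 mm of the bay's centre along and across the rack and within 4 mm of its floor height, tilted less than 0.1 rad, at rest and released (x of red_spool in the frame of new_rack between -0.015 and 0.015 m and z of red_spool in the frame of new_rack between 0.011 and 0.019 m and angle between each of red_spool, natural_spool, blue_spool, wax_block's own z axis and vertical below 0.1 rad and linear speed of each of red_spool, natural_spool, blue_spool, wax_block below 0.02 m/s and angular speed of each of red_spool, natural_spool, blue_spool, wax_block below 0.2 rad/s and ((y of red_tray in the frame of old_rack between -0.156 and -0.096 m and y of red_spool in the frame of new_rack between 0.111 and 0.141 m) or (y of red_tray in the frame of old_rack between -0.072 and -0.012 m and y of red_spool in the frame of new_rack between 0.027 and 0.057 m) or (y of red_tray in the frame of old_rack between 0.012 and 0.072 m and y of red_spool in the frame of new_rack between -0.057 and -0.027 m) or (y of red_tray in the frame of old_rack between 0.096 and 0.156 m and y of red_spool in the frame of new_rack between -0.141 and -0.111 m)) and x of natural_spool in the frame of new_rack between -0.015 and 0.015 m and z of natural_spool in the frame of new_rack between 0.011 and 0.019 m and ((y of natural_tray in the frame of old_rack between -0.156 and -0.096 m and y of natural_spool in the frame of new_rack between 0.111 and 0.141 m) or (y of natural_tray in the frame of old_rack between -0.072 and -0.012 m and y of natural_spool in the frame of new_rack between 0.027 and 0.057 m) or (y of natural_tray in the frame of old_rack between 0.012 and 0.072 m and y of natural_spool in the frame of new_rack between -0.057 and -0.027 m) or (y of natural_tray in the frame of old_rack between 0.096 and 0.156 m and y of natural_spool in the frame of new_rack between -0.141 and -0.111 m)) and x of blue_spool in the frame of new_rack between -0.015 and 0.015 m and z of blue_spool in the frame of new_rack between 0.011 and 0.019 m and ((y of blue_tray in the frame of old_rack between -0.156 and -0.096 m and y of blue_spool in the frame of new_rack between 0.111 and 0.141 m) or (y of blue_tray in the frame of old_rack between -0.072 and -0.012 m and y of blue_spool in the frame of new_rack between 0.027 and 0.057 m) or (y of blue_tray in the frame of old_rack between 0.012 and 0.072 m and y of blue_spool in the frame of new_rack between -0.057 and -0.027 m) or (y of blue_tray in the frame of old_rack between 0.096 and 0.156 m and y of blue_spool in the frame of new_rack between -0.141 and -0.111 m)) and x of wax_block in the frame of new_rack between -0.015 and 0.015 m and z of wax_block in the frame of new_rack between 0.011 and 0.019 m and ((y of wax_tray in the frame of old_rack between -0.156 and -0.096 m and y of wax_block in the frame of new_rack between 0.111 and 0.141 m) or (y of wax_tray in the frame of old_rack between -0.072 and -0.012 m and y of wax_block in the frame of new_rack between 0.027 and 0.057 m) or (y of wax_tray in the frame of old_rack between 0.012 and 0.072 m and y of wax_block in the frame of new_rack between -0.057 and -0.027 m) or (y of wax_tray in the frame of old_rack between 0.096 and 0.156 m and y of wax_block in the frame of new_rack between -0.141 and -0.111 m))); the robot touches nothing.
It fails at once if the dye bottle is moved more than 30 mm or tipped over (distance of dye_bottle from where it was at the start of the episode above 0.03 m or angle between dye_bottle's own z axis and vertical above 0.3 rad).
It fails at once if the glue pot is moved more than 30 mm or tipped over (distance of glue_pot from where it was at the start of the episode above 0.03 m or angle between glue_pot's own z axis and vertical above 0.3 rad).
It also fails if it takes over 88 s, if anything falls off the work surface, if the arm or the gripper's body presses on something with over 40 N, if the wrist force passes 120 N, or if a joint passes its speed limit or range.

## Working session

There is one attempt and no reset: what is moved stays moved. The work goes in short steps, Python scripts to look and compute and a tool call to move; the robot and the scene stay as the last step left them, time stands still between calls to the robot, and variables do not carry over. Pictures are saved under pics/ and viewed, at most 14 in all, crops included, and the job is handed in when it is done.

Besides the shell and the picture viewer there is one more tool, called after "Request:" as name(argument=value, ...) on one line, values as JSON. move_arm: Moves the arm, as the interface text tells. Its arguments: {"type":"object","properties":{"plan":{"type":"array","items":{"type":"array"}},"squeeze":{"type":"number"}},"required":["plan"]}

```bash
mkdir -p pics
cat > h.py <<'E'
import numpy as np, cv2
from bench import monitor, camera, job
from scipy.spatial.transform import Rotation as R
def snap(n,f):
    s=monitor.sense(); c=camera(n); cv2.imwrite('pics/'+f,c['image'][:,:,::-1])
    np.save('pics/'+f[:-4]+'.npy',dict(c=c,s=s),allow_pickle=True); return c,s
E
python3 - <<'E'
from h import *
for n in ('scene','side','wrist'):
    c,s=snap(n,n+'0.png'); print({k:np.round(v,3).tolist() if k!='fx' else v for k,v in c.items() if k!='image'})
print(s)
E
```

```text
{'fx': 602.7087638597949, 'fy': 602.709, 'cx': 310.024, 'cy': 235.449, 'eye': [-518.34, -729.424, 827.659], 'attitude': [-2.142, 0.019, -0.949]}
{'fx': 562.3212594555658, 'fy': 562.321, 'cx': 314.749, 'cy': 240.807, 'eye': [-379.525, 476.125, 1413.462], 'attitude': [-2.51, 0.012, -2.101]}
{'fx': 392.0528814225139, 'fy': 392.053, 'cx': 315.103, 'cy': 236.345, 'hand_eye': [[0.0, -0.945, -0.328, 84.692], [1.0, -0.0, 0.001, -0.105], [-0.001, -0.328, 0.945, -142.613], [0.0, 0.0, 0.0, 1.0]]}
{'clock': 0.1, 'qpos': array([-2.06290727e-01,  1.81484192e-01,  1.60789031e+00,  9.49122589e-06,
        1.35380973e+00, -2.06284310e-01]), 'qvel': array([-0.00016489, -0.00129973, -0.00362243,  0.0009436 , -0.00122769,
       -0.00228772]), 'joint_efforts': array([-2.02498759e-04, -4.45872438e+01, -3.52238703e+01, -4.27332343e-04,
        4.16999465e-03,  3.20961749e-05]), 'eef_pos': array([5.74508795e+02, 1.28650082e-01, 2.30472991e+02]), 'ee_rot': array([-3.14003671e+00, -3.35064165e-04,  1.57078760e+00]), 'wrist_force': array([ 0.79997514, -0.19585715, -0.0551669 ]), 'wrist_torque': array([-0.01694767, -0.04644384,  0.01009209]), 'finger_force': 0.0, 'width': 85.68598020469999}
```

View pics/scene0.png

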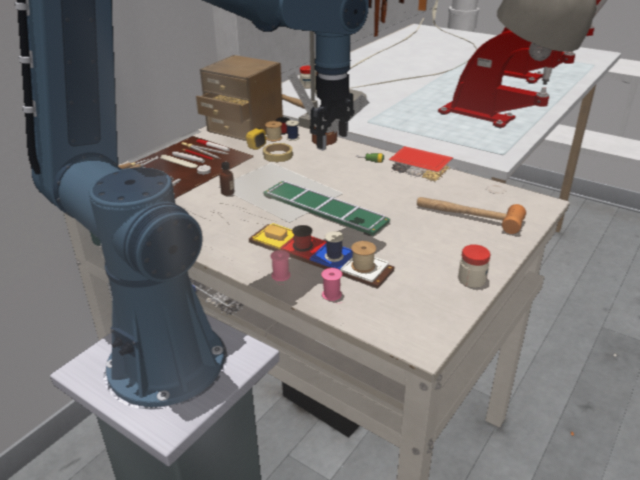

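View pics/side0.png

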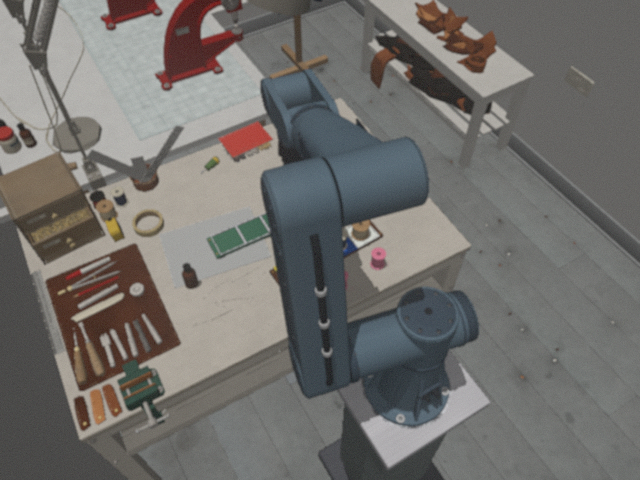

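View pics/wrist0.png

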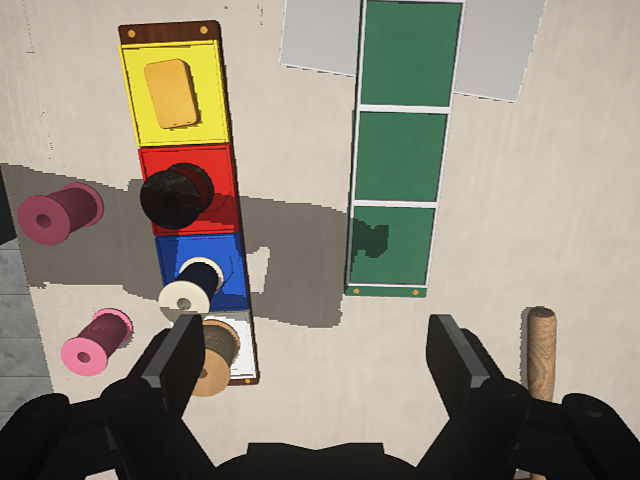

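The wrist view shows wax (175,92), red (175,195), blue (190,290) and natural (215,355) from left to right on the nearer rack. The green rack is farther away (400,150) and cut off at the top. Two pink decoys lie at (60,215) and (95,345). I'll back off and up for a fuller view.

Request:
move_arm(plan=[[[0,0,0],[-2,-1.5,-2],8.5],[[0,0,0],[-2,-1.5,-2],8.5],[[0,0,0],[-2,-1.5,-2],8.5],[[0,0,0],[-2,-1.5,-2],8.5],[[0,0,0],[-2,0,-2],8.5],[[0,0,0],[-2,0,-2],8.5],[[0,0,0],[0,0,0],8.5],[[0,0,0],[0,0,0],8.5],[[0,0,0],[0,0,0],8.5],[[0,0,0],[0,0,0],8.5]], squeeze=40)

```text
clock: 1.4
eef_pos: [514.8, -119.3, 350.6]
ee_rot: [-3.14, -0.001, 1.572]
wrist_force: [0.2, 0.2, -0.2]
width: 84.8
finger_force: 0.0
```

Run:
```python
from h import *
c,s=snap('wrist','wrist1.png'); print(s['eef_pos'],s['ee_rot'],s['clock'])
```

```text
[ 514.83023937 -119.2946456   350.5560535 ] [-3.14048345e+00 -6.00384018e-04  1.57167613e+00] 1.4
```

View pics/wrist1.png

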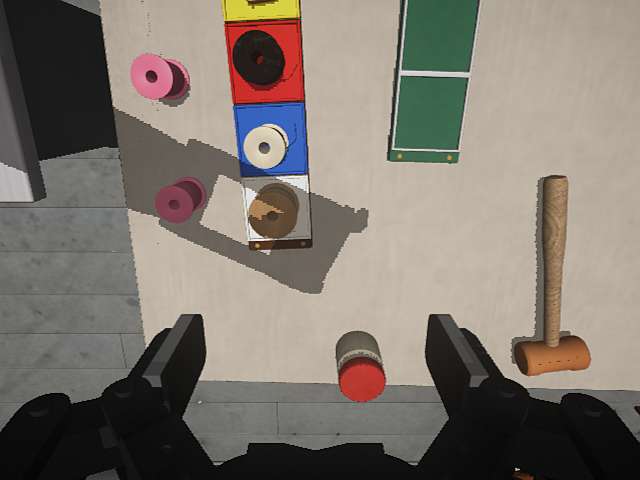

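This view shows the right part: blue (265,147), natural (272,212), red (259,57), and the glue pot at (360,375). The wax and the left green bays are cut off, so I'll shift left 130 mm.

Request:
move_arm(plan=[[[0,0,0],[2.5,0,0],8.5],[[0,0,0],[3,0,0],8.5],[[0,0,0],[3,0,0],8.5],[[0,0,0],[2.5,0,0],8.5],[[0,0,0],[2,0,0],8.5],[[0,0,0],[1,0,0],8.5],[[0,0,0],[0,0,0],8.5],[[0,0,0],[0,0,0],8.5],[[0,0,0],[0,0,0],8.5],[[0,0,0],[0,0,0],8.5]])

```text
clock: 2.7
eef_pos: [515.1, 19.5, 351.2]
ee_rot: [-3.142, 0.0, 1.57]
wrist_force: [-0.5, -0.5, -0.6]
width: 85.1
finger_force: 0.0
```

Run:
```python
from h import *
c,s=snap('wrist','wrist2.png'); print(s['eef_pos'],s['ee_rot'],s['clock'])
```

```text
[515.05970801  19.51115598 351.24315066] [-3.14152584e+00  3.95469033e-05  1.57002002e+00] 2.7
```

View pics/wrist2.png

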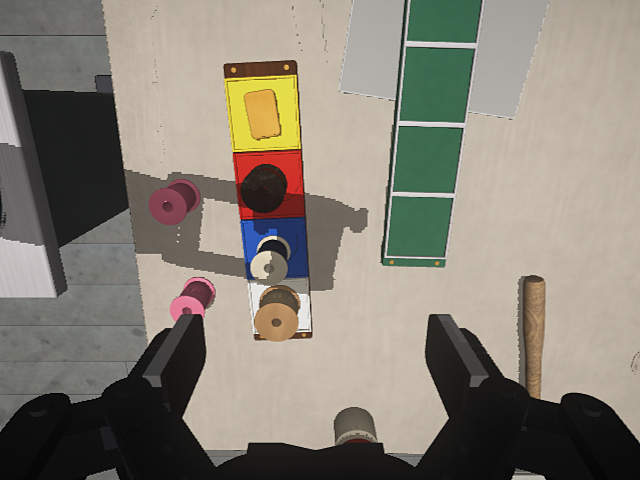

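```bash
cat >> h.py <<'E'
from scipy.optimize import least_squares
class V:
    def __init__(s,f):
        d=np.load('pics/'+f+'.npy',allow_pickle=True).item(); s.c=d['c']; st=d['s']
        T=np.eye(4); T[:3,:3]=R.from_euler('xyz',st['ee_rot']).as_matrix(); T[:3,3]=st['eef_pos']
        s.X=T@s.c['hand_eye']; s.img=s.c['image']; s.hsv=cv2.cvtColor(s.img,cv2.COLOR_RGB2HSV)
    def ray(s,p,z):
        p=np.atleast_2d(p).astype(float); c=s.c
        d=np.c_[(p[:,0]-c['cx'])/c['fx'],(p[:,1]-c['cy'])/c['fy'],np.ones(len(p))]@s.X[:3,:3].T
        o=s.X[:3,3]; return (o+d*((z-o[2])/d[:,2])[:,None])[:,:2]
    def proj(s,P):
        q=(np.atleast_2d(P)-s.X[:3,3])@s.X[:3,:3]; c=s.c
        return np.c_[c['fx']*q[:,0]/q[:,2]+c['cx'],c['fy']*q[:,1]/q[:,2]+c['cy']]
    def comps(s,lo,hi,roi,amin):
        m=cv2.inRange(s.hsv,lo,hi); k=np.zeros_like(m); x0,y0,x1,y1=roi; k[y0:y1,x0:x1]=m[y0:y1,x0:x1]
        k=cv2.morphologyEx(k,cv2.MORPH_OPEN,np.ones((3,3)))
        cs,_=cv2.findContours(k,cv2.RETR_EXTERNAL,cv2.CHAIN_APPROX_NONE)
        return sorted([q[:,0] for q in cs if cv2.contourArea(q)>amin],key=lambda q:-len(q))
def topcircle(v,cont,z,r):
    P=v.ray(cv2.convexHull(cont)[:,0],z); n=v.X[:2,3]; c=P.mean(0); u=(c-n)/np.linalg.norm(c-n)
    for _ in range(5):
        f=P[(P-c)@u>-0.1*r]
        c=least_squares(lambda c:np.hypot(*(f-c).T)-r,c,loss='soft_l1').x
    return c,np.abs(np.hypot(*(f-c).T)-r).mean()
E
cat > m.py <<'E'
from h import *
import sys
S={'red':(60,25,(0,0,0),(179,255,62)),'blue':(72,22,(0,0,95),(179,75,255)),'nat':(66,28,(8,75,40),(25,255,255))}
roi={'wrist2':{'red':(238,155,292,218),'blue':(246,228,296,285),'nat':(250,282,306,345)},
     'wrist1':{'red':(231,25,290,92),'blue':(240,108,295,173),'nat':(246,182,305,240)},
     'wrist0':{'red':(138,160,220,230),'blue':(155,252,225,318)}}
for f in roi:
    v=V(f); o=v.img[:,:,::-1].copy()
    for k,q in roi[f].items():
        z,r,lo,hi=S[k]; cs=v.comps(lo,hi,q,100)
        if not cs: print(f,k,'none'); continue
        pt=np.vstack(cs); c,e=topcircle(v,pt,z,r); print(f,k,c.round(1),'res',round(e,2))
        a=np.linspace(0,6.3,60); cv2.polylines(o,[v.proj(np.c_[c[0]+r*np.cos(a),c[1]+r*np.sin(a),0*a+z]).astype(int)],True,(0,255,0))
    if f!='wrist1':
        w=v.comps((10,100,100),(22,190,255),{'wrist2':(230,75,298,150),'wrist0':(125,45,225,140)}[f],200)
        if w: 
            (cx,s,a)=cv2.minAreaRect(v.ray(w[0],32).astype(np.float32)); print(f,'wax',np.round(cx,1),np.round(s,1),a)
            cv2.polylines(o,[w[0]],True,(255,0,255))
    Y=v.comps((24,100,80),(35,255,255),(0,0,400,480),300)
    if Y: print('ytray',[np.round(t,2).tolist() for t in cv2.minAreaRect(v.ray(Y[0],19).astype(np.float32))])
    for g in v.comps((60,80,30),(95,255,255),(320,0,520,285),600):
        cx,s,a=cv2.minAreaRect(v.ray(g,16).astype(np.float32)); print(f,'bay',np.round(cx,1),np.round(s,1),round(a,2)); cv2.polylines(o,[g],True,(255,0,255))
    cv2.imwrite(f'pics/o_{f}.png',o[:400])
a=[cv2.imread(f'pics/o_{f}.png') for f in ('wrist1','wrist2')]
cv2.imwrite('pics/o.png',cv2.resize(np.hstack([q[:350,100:500] for q in a]),None,fx=1,fy=1))
E
python3 m.py
```

```text
wrist2 red [455.8   7.3] res 0.21
wrist2 blue [ 455.  -101.1] res 0.0
wrist2 nat [ 472.8 -162.6] res 5.84
wrist2 wax [456.1  89.3] [34.7 50.6] 9.10543441772461
ytray [[455.01, 88.48], [81.61, 80.65], 2.67]
wrist2 bay [652.4 120.1] [77.5 74.8] 88.54
wrist2 bay [650.   35.9] [77.3 74.8] 88.54
wrist2 bay [647.7 -49. ] [78.2 74.8] 88.53
wrist2 bay [654.2 185.1] [39.5 75.8] 89.96
wrist1 red [456.2   6.3] res 0.28
wrist1 blue [460.7 -81.7] res 0.11
wrist1 nat [ 466.7 -157.6] res 0.33
ytray [[456.47, 56.62], [81.86, 17.86], 0.05]
wrist1 bay [649.9  32.4] [70.  74.8] 88.51
wrist1 bay [647.6 -48.7] [78.9 74.8] 88.41
wrist0 red [455.9   7.3] res 0.26
wrist0 blue [456.2 -94.6] res 0.0
wrist0 wax [456.8  89.5] [35.2 50.4] 8.968239784240723
ytray [[456.67, 88.41], [77.89, 80.27], 2.81]
wrist0 bay [652.1 119.9] [77.2 75.3] 88.38
wrist0 bay [649.8  36. ] [77.7 75.2] 88.39
wrist0 bay [647.5 -48.9] [78.5 75.1] 88.5
```

View pics/o.png

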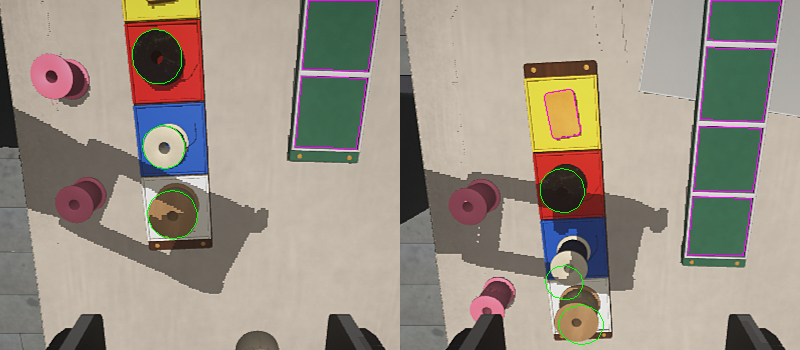

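Run:
```python
from h import *
v1,v2=V('wrist1'),V('wrist2')
print('nat hole',v1.ray((272,215),66),v2.ray((276,323),66),'blue hole',v1.ray((265,148),72),v2.ray((268,268),72),'red hole',v1.ray((260,60),60))
print('pink',v1.ray((152,76),57),v1.ray((178,203),57))
for n,p in (('scene',[(227,192),(474,282),(278,278),(332,298)]),('side',[(191,286)])):
    w=V.__new__(V); w.c=np.load(f'pics/{n}0.npy',allow_pickle=True).item()['c']
    w.X=np.eye(4); w.X[:3,:3]=R.from_euler('xyz',w.c['attitude']).as_matrix(); w.X[:3,3]=w.c['eye']
    print(n,w.ray(p,0).round())
# refined natural masks per view
for v,roi in ((v1,(246,182,300,240)),(v2,(250,300,302,342))):
    cs=v.comps((10,60,40),(25,255,255),roi,80)
    print([ (c.min(0),c.max(0)) for c in cs], topcircle(v,np.vstack(cs),66,28))
```

```text
nat hole [[ 466.03602357 -157.44499157]] [[ 466.25318049 -159.38023126]] blue hole [[461.91733895 -82.30499364]] [[460.03923654 -81.74190485]] red hole [[458.93509012   3.74518226]]
pink [[346.46648267 -11.19858807]] [[ 357.96308669 -145.87169652]]
scene [[ 573.  365.]
 [ 567. -386.]
 [ 331.  -11.]
 [ 340. -154.]]
side [[567. 365.]]
[(array([248, 183], dtype=int32), array([298, 238], dtype=int32))] (array([ 466.52280853, -157.72975245]), np.float64(0.27713786057860434))
[(array([254, 300], dtype=int32), array([299, 341], dtype=int32))] (array([ 466.06230587, -159.78874492]), np.float64(2.0296085164280266))
```

Everything is located. In world mm:

| Item | Position | Target bay |
|---|---|---|
| Wax | (456.4, 89.4), yaw +0.158 rad | (647.7, -48.5) |
| Red | (456, 7) | (650, 35.8) |
| Blue | (460.5, -82) | (652.3, 119.7) |
| Natural | (466.4, -158) | (654.6, 203.7) |

Wax goes first.

Request:
move_arm(plan=[[[0,0,0],[1.5,-1.2,0],8.5],[[0,0,0],[2,-1.7,2],8.5],[[0,0,0],[2,-1.7,4],8.5],[[0,0,0],[1.4,-1.3,4],8],[[0,0,-0.08],[0,0,4],7],[[0,0,-0.08],[0,0,4],6],[[0,0,0],[0,0,3],6],[[0,0,0],[0,0,2],6],[[0,0,0],[0,0,0],6],[[0,0,0],[0,0,0],6]])

```text
clock: 4.0
eef_pos: [456.4, 89.4, 122.3]
ee_rot: [3.14, 0.0, 1.731]
wrist_force: [-0.2, -0.0, 0.6]
width: 59.7
finger_force: 0.0
```

Request:
move_arm(plan=[[[0,0,0],[0,0,2],6],[[0,0,0],[0,0,3],6],[[0,0,0],[0,0,2.5],6],[[0,0,0],[0,0,1.5],6],[[0,0,0],[0,0,0.9],6],[[0,0,0],[0,0,0.4],6],[[0,0,0],[0,0,0],6],[[0,0,0],[0,0,0],2],[[0,0,0],[0,0,0],2],[[0,0,0],[0,0,0],2]])

```text
clock: 5.25
eef_pos: [456.5, 89.0, 19.1]
ee_rot: [3.141, 0.0, 1.731]
wrist_force: [-2.2, 0.4, 5.6]
width: 32.9
finger_force: 39.7
```

Request:
move_arm(plan=[[[0,0,0],[0,0,0],2],[[0,0,0],[0,0,0],2],[[0,0,0],[0,0,0],2],[[0,0,0],[0,0,-1],2],[[0,0,0],[0,0,-2],2],[[0,0,0],[0,0,-3],2],[[0,0,0],[0,0,-3],2],[[0,0,0],[0,0,-2],2],[[0,0,0],[0,0,0],2],[[0,0,0],[0,0,0],2]])

```text
clock: 6.5
eef_pos: [455.5, 89.0, 127.8]
ee_rot: [-3.141, -0.0, 1.731]
wrist_force: [-0.4, 0.0, -0.2]
width: 32.9
finger_force: 39.9
```

Request:
move_arm(plan=[[[0,0,0.08],[0,0,0],2],[[0,0,0.08],[0,0,0],2],[[0,0,0],[-1.3,1.6,0],2],[[0,0,0],[-2.5,3.5,0],2],[[0,0,0],[-3,4.5,0],2],[[0,0,0],[-3,4.5,0],2],[[0,0,0],[-2.5,3.5,0],2],[[0,0,0],[-1.5,1.6,0],2],[[0,0,0],[0,0,0],2],[[0,0,0],[0,0,0],2]])

```text
clock: 7.75
eef_pos: [647.2, -48.9, 127.2]
ee_rot: [-3.14, -0.001, 1.571]
wrist_force: [-0.2, -0.5, -0.9]
width: 32.7
finger_force: 39.9
```

Run:
```python
from h import *
c,s=snap('wrist','wrist3.png'); print(s['eef_pos'],s['ee_rot'],s['clock'])
```

```text
[647.20887328 -48.88826771 127.15941661] [-3.13966356e+00 -6.66707659e-04  1.57123558e+00] 7.75
```

View pics/wrist3.png

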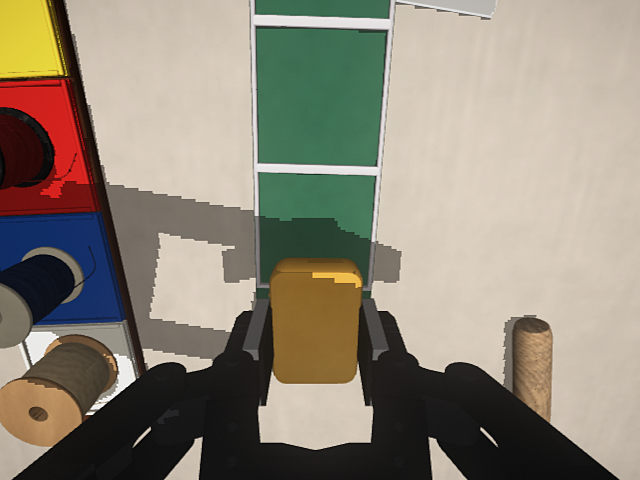

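Wax is held squarely at (315,320) above its bay. Lower and release.

Request:
move_arm(plan=[[[0,0,0],[0,0,2],2],[[0,0,0],[0,0,3],2],[[0,0,0],[0,0,3],2],[[0,0,0],[0,0,1.5],2],[[0,0,0],[0,0,0.7],2],[[0,0,0],[0,0,0.5],2],[[0,0,0],[0,0,0.2],2],[[0,0,0],[0,0,0],2],[[0,0,0],[0,0,0],4.5],[[0,0,0],[0,0,0],6]])

```text
clock: 9.05
eef_pos: [648.3, -49.1, 19.7]
ee_rot: [3.141, 0.0, 1.571]
wrist_force: [0.6, -0.4, -1.3]
width: 59.9
finger_force: 0.0
```

Request:
move_arm(plan=[[[0,0,0],[0,0,0],6],[[0,0,0],[0,0,-1],6],[[0,0,0],[0,0,-2],6],[[0,0,0],[0,0,-4],7],[[0,0,0],[0,0,-4],8],[[0,0,0],[0,-2,-2],8.5],[[0,0,0],[0,-4,0],8.5],[[0,0,0],[1.5,-5,0],8.5],[[0,0,0],[2,-5,0],8.5],[[0,0,0],[2,-3,0],8.5]])

```text
clock: 10.3
eef_pos: [456.3, 6.5, 150.6]
ee_rot: [3.14, 0.0, 1.57]
wrist_force: [0.4, -0.3, -0.1]
width: 84.4
finger_force: 0.0
```

Run:
```python
from h import *
print(monitor.sense()['eef_pos'])
```

```text
[456.32221789   6.53535253 150.57177614]
```

Request:
move_arm(plan=[[[0,0,0],[0.05,0,2],8.5],[[0,0,0],[0,0,3],8.5],[[0,0,0],[0,0,3],8.5],[[0,0,0],[0,0,2.5],8.5],[[0,0,0],[0,0,1.5],8.5],[[0,0,0],[0,0,0.5],8.5],[[0,0,0],[0,0,0],8.5],[[0,0,0],[0,0,0],4],[[0,0,0],[0,0,0],4],[[0,0,0],[0,0,0],4]])

```text
clock: 11.55
eef_pos: [458.6, 6.4, 25.1]
ee_rot: [3.14, 0.0, 1.571]
wrist_force: [-1.4, -0.2, 5.4]
width: 49.2
finger_force: 40.9
```

Request:
move_arm(plan=[[[0,0,0],[0,0,0],4],[[0,0,0],[0,0,0],4],[[0,0,0],[0,0,-1],4],[[0,0,0],[0,0,-2],4],[[0,0,0],[0,0,-4],4],[[0,0,0],[0,0,-4],4],[[0,0,0],[0.4,2,-1],4],[[0,0,0],[0.5,4,0],4],[[0,0,0],[0.5,5,0],4],[[0,0,0],[0.5,5,0],4]])

```text
clock: 12.8
eef_pos: [619.5, 25.7, 145.0]
ee_rot: [3.141, 0.0, 1.571]
wrist_force: [0.7, -0.4, -1.3]
width: 49.2
finger_force: 41.6
```

Request:
move_arm(plan=[[[0,0,0],[0.5,2,0],4],[[0,0,0],[0.5,1.2,0],4],[[0,0,0],[0,0,1],4],[[0,0,0],[0,0,2],4],[[0,0,0],[0,0,3],4],[[0,0,0],[0,0,3],4],[[0,0,0],[0,0,1.5],4],[[0,0,0],[0,0,0.5],4],[[0,0,0],[0,0,0],4],[[0,0,0],[0,0,0],4]])

```text
clock: 14.05
eef_pos: [651.0, 35.4, 35.6]
ee_rot: [3.139, 0.0, 1.571]
wrist_force: [-0.1, 0.0, -0.2]
width: 48.7
finger_force: 41.8
```

Request:
move_arm(plan=[[[0,0,0],[0,0,0.6],4],[[0,0,0],[0,0,0.35],4],[[0,0,0],[0,0,0],4],[[0,0,0],[0,0,0],6],[[0,0,0],[0,0,0],8],[[0,0,0],[0,0,0],8.5],[[0,0,0],[0,0,-1],8.5],[[0,0,0],[0,0,-3],8.5],[[0,0,0],[0,0,-4],8.5],[[0,0,0],[0,0,-4],8.5]])

```text
clock: 15.3
eef_pos: [650.0, 35.5, 146.6]
ee_rot: [3.141, 0.0, 1.571]
wrist_force: [0.7, 0.4, 0.6]
width: 84.9
finger_force: 0.0
```

Request:
move_arm(plan=[[[0,0,0],[-0.75,-1.5,-1],8.5],[[0,0,0],[-2,-3,0],8.5],[[0,0,0],[-2.5,-4,0],8.5],[[0,0,0],[-2.5,-4,0],8.5],[[0,0,0],[-2,-3.5,0],8.5],[[0,0,0],[-1.5,-2,0],8.5],[[0,0,0],[-0.5,-1,0],8.5],[[0,0,0],[0,0,0],8.5],[[0,0,0],[0,0,0],8.5],[[0,0,0],[0,0,0],8.5]])

```text
clock: 16.55
eef_pos: [460.6, -81.6, 154.8]
ee_rot: [3.141, -0.0, 1.572]
wrist_force: [-0.1, -0.6, -0.2]
width: 85.4
finger_force: 0.0
```

Run:
```python
from h import *
c,s=snap('wrist','wrist4.png'); print(s['eef_pos'],s['ee_rot'],s['clock'])
```

```text
[460.59206465 -81.61676978 154.79729096] [ 3.14148219e+00 -7.49072863e-05  1.57164600e+00] 16.55
```

View pics/wrist4.png

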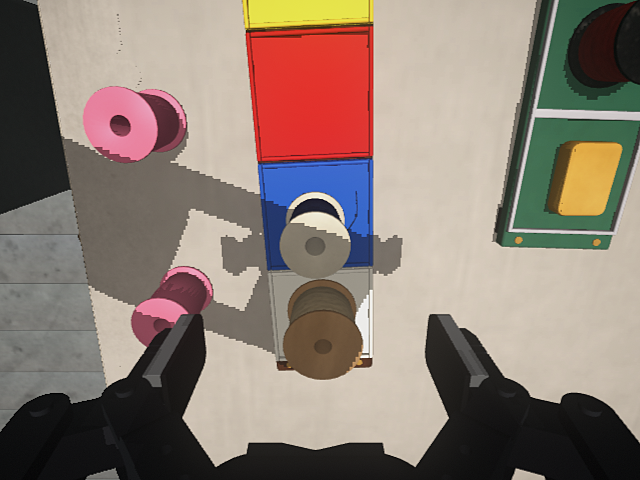

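The wax (585,178) and red spool (610,45) stand in their bays, and blue (315,243) is centred under the gripper. Grasp blue.

Request:
move_arm(plan=[[[0,0,0],[0,0,2],8.5],[[0,0,0],[0,0,3],8.5],[[0,0,0],[0,0,3],8.5],[[0,0,0],[0,0,2.5],8.5],[[0,0,0],[0,0,1.5],8.5],[[0,0,0],[0,0,0.6],8.5],[[0,0,0],[0,0,0],8.5],[[0,0,0],[0,0,0],3.5],[[0,0,0],[0,0,0],3.5],[[0,0,0],[0,0,0],3.5]])

```text
clock: 17.85
eef_pos: [460.6, -82.3, 29.6]
ee_rot: [3.14, 0.001, 1.571]
wrist_force: [-0.9, 0.2, 6.3]
width: 43.3
finger_force: 40.4
```

Request:
move_arm(plan=[[[0,0,0],[0,0,0],3.5],[[0,0,0],[0,0,0],3.5],[[0,0,0],[0,0,-1],3.5],[[0,0,0],[0,0,-2],3.5],[[0,0,0],[0,0,-4],3.5],[[0,0,0],[0,0,-5],3.5],[[0,0,0],[0,0,-2],3.5],[[0,0,0],[1.5,1.5,0],3.5],[[0,0,0],[3,3,0],3.5],[[0,0,0],[4,4,0],3.5]])

```text
clock: 19.1
eef_pos: [545.6, 3.2, 169.6]
ee_rot: [3.141, 0.001, 1.569]
wrist_force: [0.1, -0.7, -0.5]
width: 43.1
finger_force: 40.8
```

Request:
move_arm(plan=[[[0,0,0],[4,4,0],3.5],[[0,0,0],[4,4,0],3.5],[[0,0,0],[2.5,2,0],3.5],[[0,0,0],[1.2,0.7,1],3.5],[[0,0,0],[0,0,3],3.5],[[0,0,0],[0,0,4],3.5],[[0,0,0],[0,0,3],3.5],[[0,0,0],[0,0,1.5],3.5],[[0,0,0],[0,0,0.5],3.5],[[0,0,0],[0,0,0],3.5]])

```text
clock: 20.35
eef_pos: [652.5, 119.8, 39.6]
ee_rot: [3.141, 0.0, 1.571]
wrist_force: [-1.0, -0.3, -0.8]
width: 43.6
finger_force: 40.9
```

Request:
move_arm(plan=[[[0,0,0],[0,0,0.6],3.5],[[0,0,0],[0,0,0.35],3.5],[[0,0,0],[0,0,0],3.5],[[0,0,0],[0,0,0],6],[[0,0,0],[0,0,0],8],[[0,0,0],[0,0,0],8.5],[[0,0,0],[0,0,-1],8.5],[[0,0,0],[0,0,-3],8.5],[[0,0,0],[0,0,-4.5],8.5],[[0,0,0],[0,0,-4],8.5]])

```text
clock: 21.6
eef_pos: [652.3, 120.0, 156.7]
ee_rot: [3.14, -0.0, 1.571]
wrist_force: [0.1, -0.1, -0.4]
width: 85.2
finger_force: 0.0
```

Request:
move_arm(plan=[[[0,0,0],[-1.5,-1,0],8.5],[[0,0,0],[-3,-2,0],8.5],[[0,0,0],[-4,-2.8,0],8.5],[[0,0,0],[-5,-3,0],8.5],[[0,0,0],[-5,-3,0],8.5],[[0,0,0],[-4,-3,0],8.5],[[0,0,0],[-3.3,-2.5,0],8.5],[[0,0,0],[-2,-1.3,0],8.5],[[0,0,0],[0,0,0],8.5],[[0,0,0],[0,0,0],8.5]])

```text
clock: 22.85
eef_pos: [465.9, -157.6, 154.1]
ee_rot: [-3.141, -0.001, 1.57]
wrist_force: [0.1, 0.0, -0.5]
width: 84.8
finger_force: 0.0
```

Request:
move_arm(plan=[[[0,0,0],[0,0,2],8.5],[[0,0,0],[0,0,3],8.5],[[0,0,0],[0,0,3],8.5],[[0,0,0],[0,0,2.5],8.5],[[0,0,0],[0,0,1.5],8.5],[[0,0,0],[0,0,0.6],8.5],[[0,0,0],[0,0,0],8.5],[[0,0,0],[0,0,0],4.7],[[0,0,0],[0,0,0],4.7],[[0,0,0],[0,0,0],4.7]])

```text
clock: 24.1
eef_pos: [466.8, -158.5, 29.4]
ee_rot: [3.14, 0.001, 1.571]
wrist_force: [-0.7, 1.0, 6.0]
width: 55.1
finger_force: 42.3
```

Request:
move_arm(plan=[[[0,0,0],[0,0,0],4.7],[[0,0,0],[0,0,0],4.7],[[0,0,0],[0,0,-1],4.7],[[0,0,0],[0,0,-2],4.7],[[0,0,0],[0,0,-4],4.7],[[0,0,0],[0,0,-5],4.7],[[0,0,0],[0,0,-2],4.7],[[0,0,0],[1.5,1,0],4.7],[[0,0,0],[3,2,0],4.7],[[0,0,0],[4,2.5,0],4.7]])

```text
clock: 25.35
eef_pos: [521.3, -72.7, 169.0]
ee_rot: [3.141, 0.0, 1.569]
wrist_force: [0.4, 0.0, -0.2]
width: 55.4
finger_force: 42.5
```

Request:
move_arm(plan=[[[0,0,0],[4.5,2,0],4.7],[[0,0,0],[5,2.3,0],4.7],[[0,0,0],[5,2.3,0],4.7],[[0,0,0],[5,2.3,0],4.7],[[0,0,0],[4,2.3,0],4.7],[[0,0,0],[2.5,1.5,0],4.7],[[0,0,0],[1.5,0.6,0],4.7],[[0,0,0],[0,0,1],4.7],[[0,0,0],[0,0,3],4.7],[[0,0,0],[0,0,3],4.7]])

```text
clock: 26.6
eef_pos: [653.4, 200.5, 97.2]
ee_rot: [-3.141, 0.001, 1.57]
wrist_force: [0.4, 0.4, -0.8]
width: 55.1
finger_force: 42.6
```

Request:
move_arm(plan=[[[0,0,0],[0.3,0.1,2.5],4.7],[[0,0,0],[0,0,2.5],4.7],[[0,0,0],[0,0,1],4.7],[[0,0,0],[0,0,0.6],4.7],[[0,0,0],[0,0,0.3],4.7],[[0,0,0],[0,0,0],4.7],[[0,0,0],[0,0,0],4.7],[[0,0,0],[0,0,0],6.5],[[0,0,0],[0,0,0],8],[[0,0,0],[0,0,0],8.5]])

```text
clock: 27.85
eef_pos: [655.1, 205.1, 29.5]
ee_rot: [3.141, -0.0, 1.571]
wrist_force: [1.2, 0.2, -0.2]
width: 84.9
finger_force: 0.0
```

Request:
move_arm(plan=[[[0,0,0],[0,0,-1],8.5],[[0,0,0],[0,0,-3],8.5],[[0,0,0],[0,0,-5],8.5],[[0,0,0],[0,0,-5],8.5],[[0,0,0],[-2,0,-5],8.5],[[0,0,0],[-3,0,-5],8.5],[[0,0,0],[-3,0,-5],8.5],[[0,0,0],[-3,0,-3],8.5],[[0,0,0],[-1,0,0],8.5],[[0,0,0],[0,0,0],8.5]])

```text
clock: 29.1
eef_pos: [654.5, 84.7, 348.3]
ee_rot: [-3.14, -0.0, 1.57]
wrist_force: [-0.6, -1.0, -0.6]
width: 85.3
finger_force: 0.0
```

Run:
```python
from h import *
c,s=snap('wrist','wrist5.png'); print(s['eef_pos'],s['ee_rot'],s['clock'])
```

```text
[654.53351119  84.70444082 348.31438868] [-3.14017811e+00 -3.59139142e-04  1.56976934e+00] 29.1
```

View pics/wrist5.png

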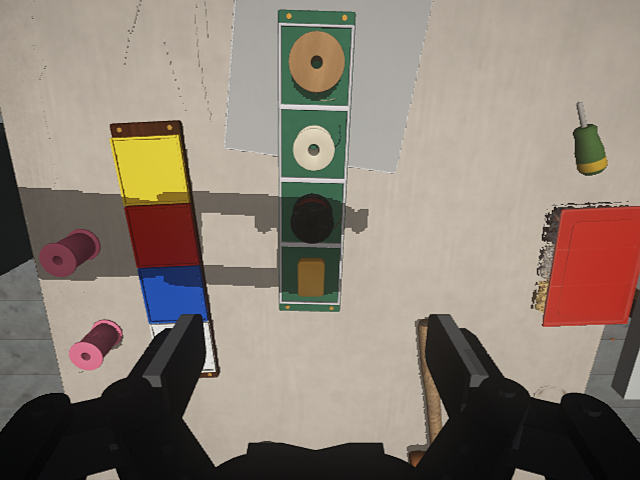

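All four stand in their bays: natural (317,62), blue (314,149), red (312,218), wax (311,277). Next I'll check them numerically.

Run:
```python
from h import *
v=V('wrist5')
b=[cv2.minAreaRect(v.ray(cv2.convexHull(g)[:,0],17).astype(np.float32)) for g in v.comps((60,80,15),(95,255,255),(270,20,360,308),250)]
for x in sorted(b,key=lambda x:-x[0][1]): print(np.round(x[0],1),np.round(x[1],1),round(x[2],1))
for n,lo,hi,q,z,r in (('nat',(8,75,40),(25,255,255),(284,26,350,102),66,28),('blue',(0,0,110),(179,75,255),(290,118,338,172),72,22),('red',(0,0,0),(179,255,45),(288,188,337,243),60,25)):
    cs=v.comps(lo,hi,q,60); print(n,[x.round(1) for x in topcircle(v,np.vstack(cs),z,r)] if cs else None)
w=v.comps((10,100,50),(25,255,255),(290,250,332,302),100); print([cv2.minAreaRect(v.ray(x,32).astype(np.float32)) for x in w])
print('holes',v.ray((317,62),66),v.ray((314,150),72))
```

```text
[654.8 204.6] [78.6 74.3] 88.4
[652.5 120. ] [77.1 74.4] 88.4
[650.8  65. ] [20.6 75. ] 85.7
[646.6 -81.4] [13.6 74.4] 90.0
nat [array([655.7, 204.9]), np.float64(0.1)]
blue [array([652.5, 120.5]), np.float64(0.2)]
red [array([650.5,  36.5]), np.float64(0.1)]
[((649.0027465820312, -45.879249572753906), (54.03601837158203, 33.45266342163086), 89.12271881103516)]
holes [[656.42233737 205.16985463]] [[653.29571122 119.86924185]]
```

```bash
python3 -c "
from bench import job; print(job.finish_job())"
```

```text
the job is handed in; nothing more can be done
None
```

The job is handed in at about 29 s of the 88 s allowed: all four things stand in the green rack in reverse order, each within about 3 mm of its bay's centre by the last wrist picture; the verdict was not shown to me.

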